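Present the tall loom weight to the finds camera

ROBOT

A 7-joint arm with a two-finger parallel gripper is mounted at the origin on the work surface. World frame = base frame: x ahead of the robot, y to its left, z up, the work surface at z = 0. Lengths are in m, angles in rad, forces in N, time in s.
With the tool pointing down it reaches from about 0.35 to 0.9 m from the base axis. Payload 8.1 kg.
Tool frame: the origin (TCP) lies at the centre of the arm's flange, where the gripper is bolted on; the fingertips stand 178 mm ahead of it and the grasp point (between the pads) lies 159 mm ahead of it (manip.grip_depth is the distance from the TCP to the grasp point, in m); y points along the fingers, x is the direction in which the jaws open and shut, and the axes are right-handed (so a half turn about y gives the same grasp; the last joint's range is limited). The gripper opens to 92 mm and grips with 3 to 60 N. Pads are 19 mm wide; open, the fingers measure 130 mm over their backs; the gripper's body (75 mm by 190 mm) begins 47 mm behind the grasp point.
Start: joints at [1.121, 0.434, 0.025, 1.573, -0.012, 1.134, -0.075], TCP at [0.212, -0.588, 0.405] pointing down, gripper open.
Joint ranges: [-2.62, 2.62], [-0.44, 2.09], [-1.27, 1.32], [0.08, 2.57], [-1.32, 4.46], [0.12, 2], [-2.74, 2.74]. Speed limits (rad/s): [2.22, 2.22, 3.01, 3.01, 3.14, 3.14, 3.14].

INTERFACE

Orientations are given as a unit quaternion [w, x, y, z].
In Python, from station import manip gives the robot as it stands.
- The arm moves only by the tool play_rows, never from a script. Its arguments are lists of equal length, an entry for each row: "hand": the closure, from -1 (fully open) to 1 (shut), so that 0 is half open; "offset": the shift along the tool's x, y, z scaled (see below), a list of three; "angular": the turn, a rotation vector about the tool's x, y, z scaled (see below), a list of three. In form: {"hand": [hand, ...], "offset": [[x, y, z], ...], "angular": [[rx, ry, rz], ...]}. A call has exactly 10 rows; each row is the pose to reach, as a shift and turn from the pose commanded when the call began, along the tool's axes at that moment; what a row does not reach only later rows make up. The controller multiplies each number of a shift by 250 mm and each number of a turn by 2 rad. A row lasts 1/8 s, in which the tool goes at most 62.5 mm and 10.7 degrees, less where a joint would pass 70% of its speed; a pose out of reach is approached as far as the arm can. A call with a number of a shift or a turn outside -1 to 1 is refused whole. A call with a gripper value outside its range is refused whole. The fingers move at their own pace and stop on an object; "grip_force" is the grip in N (left out, the last holds). Time passes only in rows, so rows that repeat a pose let the fingers close, or fill a call up. It gives the time, the measured TCP pose, the force and the opening at its end, in the units of the state.
- manip.state(): the state, without advancing time (a new reading comes with each control period).
- manip.camera(name): name is "side" or "top" or "wrist"; returns a dict with "img" (480x640x3 uint8, blue, green, red), "K" (3x3 intrinsics, pixels), "R" (3x3) and "t" (3): a world point X has camera coordinates R X + t; the wrist camera has in their place "T_tool_cam" (4x4, takes a point from camera to tool coordinates, whose origin is the TCP and whose axes are the tool frame's). Camera axes: x right, y down, z forward; pixel columns grow to the right and rows downward; lengths in m; the calibration is good to about 2 mm. The wrist camera is an equidistant fisheye: a pixel r from the principal point sees the ray r / f radians off the axis. A picture is of the moment at which its call begins: read the wrist's pose just before it. There is no depth.
- manip.finish_job(): hands the job in, once; it reports no verdict.
The state is a dict: "clock": time; "joint_positions": joint angles; "joint_velocities": joint speeds; "joint_efforts": joint torques, N m; "tool_pos": TCP position; "eef_rot": TCP orientation; "wrist_force": force on the tool from outside, world axes, zero at the start; "moment": the same for the moment, N m; "gripper_width": finger opening in m.
Only numpy, scipy, OpenCV 4.12 (cv2) and the standard library are available. Lean on these libraries where they do the work, as an engineer would, in place of code of your own. Each camera call takes 0.05 s, during which the arm holds its last target. There are 200 camera calls.

TASK

From the four-compartment finds tray, pick out the tall slab-shaped clay loom weight (the taller of the two slabs with a hole through) and hold it up in the air for its record photograph: the middle of the weight on the lens axis 160 mm in front of the lens, a broad face square to the lens, and the end with the hole at the top of the picture. Leave the other three finds where they are in the tray, do not touch the camera or its stand, and finish while still holding the weight there, steadily in the gripper and supported by nothing else.

Things in the scene. Friction and masses are not known exactly. Their poses are not given: they have to be found in the camera images.
- tray: Fixed plywood finds tray, 226 x 226 mm, 36 mm high, open on top, floor and walls 6 mm thick; dividers make four square compartments whose centres lie 55 mm from the tray's centre in its x and in its y. Origin: centre of the underside, on the table. One find stands in each compartment; which is where varies.
- tall_slab: Weight to present: clay slab on end, 88 mm tall (own z), 46 wide (own y), 26 thick (own x), 0.13-0.25 kg, with a 10 mm hole through its broad faces 15 mm below the top end. Origin: centre of its lower end. Gripped from above across the 46 mm, its broad faces (alike, either may face the lens) stay in view. At the start own z is up, own x within 45 degrees of world x.
- slab_mid (a point): The middle of the tall slab: 44 mm above its origin along own z, on its centre line. Same axes as the slab.
- short_slab: Another find, to be left: same clay and the same 46 x 26 mm section and hole, but only 56 mm tall. Origin: centre of its lower end.
- pyramid: Another find, to be left: four-sided truncated pyramid of the same clay, 72 mm tall, 48 mm square below, 27 mm square at the top. Origin: centre of its underside.
- ring_weight: Another find, to be left: thick ring of the same clay lying flat, 68 mm outside diameter, 24 mm hole, 28 mm high. Origin: centre of its underside.
- stand: Fixed camera stand. Origin: on the table straight below where the slab is to be held; a dark 70 mm rubber disc, 2 mm thick, marks it on the grey baseboard (170 mm wide, 10 thick, from 65 mm on the robot's side of the origin to 295 behind). Own x: level, from the disc to the steel column (26 mm thick, 350 tall, 255 mm from the origin; 45 mm clamp). Own z up.
- camera: Camera head fixed to the stand: black lens (54 mm wide, 38 long), grey body 110 x 72 x 45 mm. Origin: centre of the lens's front, 146 mm along the stand's x from its origin, 255 mm above the table. It looks along own -x: to the robot's side and down by 0.42 rad (24 degrees). Own x: back along the lens axis; own z: up in the picture; own y: level.
- focus (a point): Point in empty air where the slab's middle is to be held: on the lens axis 160 mm in front of the lens, 190 mm above the table, straight above the rubber disc. Axes as the camera's: a slab presented properly has its z along this z (top leaning 0.42 rad away from the camera, bottom towards it) and its x along this x, either way round.

How it is judged:
By the outcome, as a careful person would: the job done as asked, in the order asked, and still so for the second after the job is handed in, while the arm keeps its last pose, push and grip.
It also fails if it takes over 35 s, if anything falls off the work surface, if the arm or the gripper's body presses on something with over 40 N, if the wrist force passes 120 N, or if a joint passes its speed limit or range.

## Working session

There is one attempt and no reset: what is moved stays moved. The work goes in short steps, Python scripts to look and compute and a tool call to move; the robot and the scene stay as the last step left them, time stands still between calls to the robot, and variables do not carry over. Pictures are saved under pics/ and viewed, about 8 in all and at most 12, crops included, and the job is handed in when it is done.

Besides the shell and the picture viewer there is one more tool, called after ">>>" in YAML: its name, and indented under it one key for each argument. play_rows: Moves the arm, as the interface text tells. Shifts and turns lie within -1 to 1; 1 stands for 250 mm of shift or 2 rad of turn. Its arguments: {"type":"object","properties":{"hand":{"type":"array"},"offset":{"type":"array"},"angular":{"type":"array"},"grip_force":{"type":"number"}},"required":["hand","offset","angular"]}

```bash
ls; mkdir -p pics; python3 - <<'E'
from station import manip
import cv2
s=manip.state();print({k:s[k] for k in('clock','tool_pos','eef_rot','gripper_width')})
for n in('side','top'):
    c=manip.camera(n);cv2.imwrite(f'pics/{n}0.png',c['img']);print(n,c['K'],c['R'],c['t'])
E
```

```text
pics
{'clock': 0.0, 'tool_pos': array([ 0.21231175, -0.58757153,  0.40393856]), 'eef_rot': array([ 0.57903533, -0.5784715 ,  0.40674493, -0.40576764]), 'gripper_width': 0.09164054343832187}
side [[565.85749125   0.         314.56070495]
 [  0.         565.85749125 238.87624721]
 [  0.           0.           1.        ]] [[ 0.99277447 -0.11970673 -0.00831522]
 [-0.08277102 -0.63298458 -0.76972689]
 [ 0.08687808  0.76485346 -0.63831918]] [-0.55168295  0.18403381  1.11112081]
top [[506.79738242   0.         317.81353357]
 [  0.         506.79738242 243.1479034 ]
 [  0.           0.           1.        ]] [[ 0.00788617 -0.99988739 -0.01276798]
 [-0.99311681 -0.00633931 -0.1169565 ]
 [ 0.11686238  0.01360243 -0.99305496]] [0.00938287 0.58869418 1.17495365]
```

View pics/side0.png

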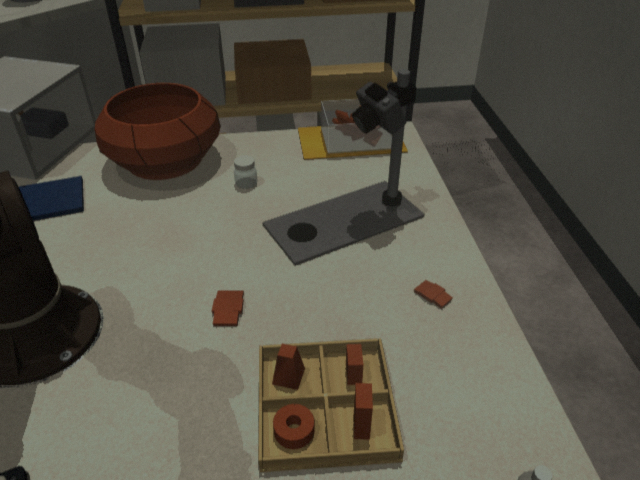

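View pics/top0.png

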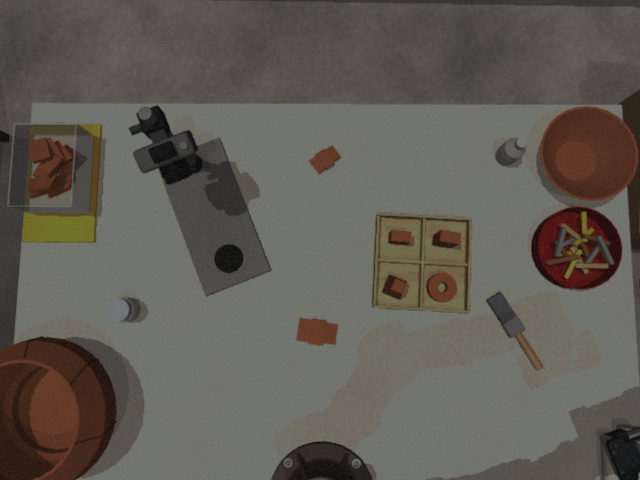

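Side picture: the tall slab is at (363,410), short slab (354,362), pyramid (288,366), ring (294,426), and the disc at about (302,232). Top picture: tall slab (447,239), disc (229,258), camera at about (180,155). Next I'll enlarge crops.

```bash
python3 - <<'E'
import cv2,numpy as np
t=cv2.imread('pics/top0.png');s=cv2.imread('pics/side0.png')
f=lambda im,x,y,w,h,k:cv2.convertScaleAbs(cv2.resize(im[y:y+h,x:x+w],None,fx=k,fy=k,interpolation=cv2.INTER_CUBIC),alpha=1.6)
a=f(t,370,210,105,105,4);a=cv2.copyMakeBorder(a,0,30,0,0,0)
b=f(s,330,375,50,75,6)
o=np.zeros((450,740,3),np.uint8);o[:420,:420]=a[:420];o[:450,430:730]=b;cv2.imwrite('pics/c1.png',o)
cv2.imwrite('pics/c2.png',f(t,120,95,160,205,2.9))
E
```

```text
(no output)
```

View pics/c1.png

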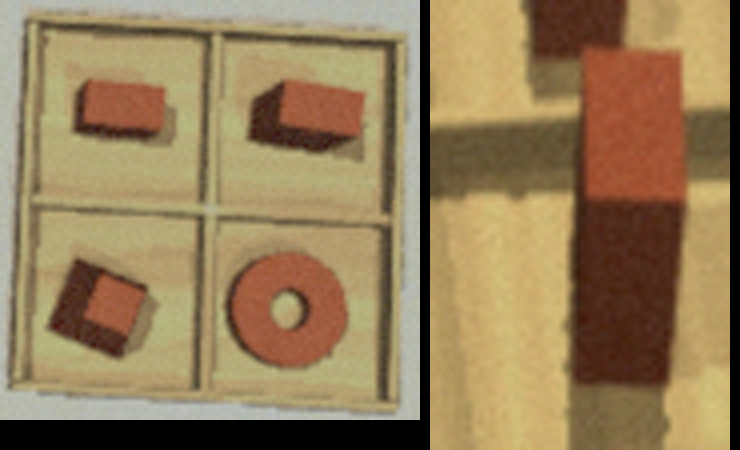

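View pics/c2.png

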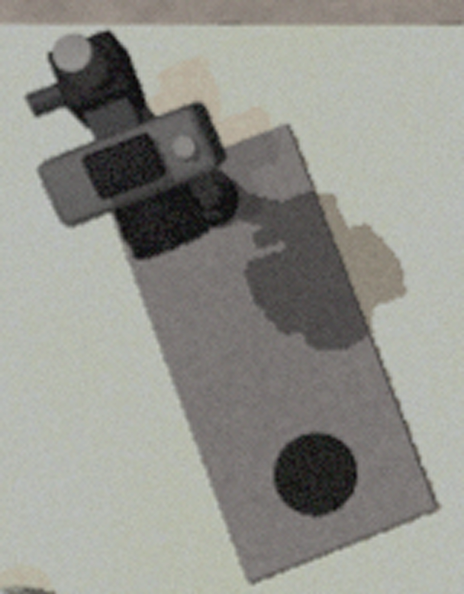

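c1: tall slab's top corners at crop pixels (285,80), (364,93), (360,140), (279,128) in the top view, and (584,50), (681,50), (686,201), (584,200) in the side view. c2: disc centre at (316,474), baseboard corners at (437,507), (250,582), (290,125).

```bash
cat >h.py <<'E'
import numpy as np
from station import manip
from scipy.spatial.transform import Rotation as R
def rot(s): q=s['eef_rot'];return R.from_quat(np.r_[q[1:],q[0]])
def onz(c,px,z):
    px=np.atleast_2d(px);d=(c['R'].T@np.linalg.solve(c['K'],np.c_[px,np.ones(len(px))].T)).T
    o=-c['R'].T@c['t'];return o+d*((z-o[2])/d[:,2])[:,None]
E
python3 - <<'E'
from h import *
np.set_printoptions(precision=4,suppress=True)
t=manip.camera('top');s=manip.camera('side')
def show(n,P):
    print(n,P.mean(0),'edges',[(round(float(np.linalg.norm(P[(i+1)%4]-P[i])),4),round(float(np.degrees(np.arctan2(*(P[(i+1)%4]-P[i])[1::-1]))),1)) for i in range(4)])
show('top',onz(t,np.array([(285,80),(364,93),(360,140),(279,128)])/4+[370-.375,210-.375],.094))
show('side',onz(s,np.array([(584,50),(681,50),(686,201),(584,200)])/6+[330-430/6-.4,375-.4],.094))
f=lambda p:np.array(p)/2.9+[119.7,94.7]
d=onz(t,f((316,474)),.012)[0];B=onz(t,f([(437,507),(250,582),(290,125)]),.010)
print('disc',d,'side disc',onz(s,(302,232),.012)[0],'base',B)
a1=np.arctan2(*(B[1]-B[0])[1::-1])-np.pi/2;a2=np.arctan2(*(B[2]-B[0])[1::-1]);print(a1,a2,np.linalg.norm(B[1]-B[0]),np.linalg.norm(B[2]-B[0]))
l=R.from_euler('z',a2).as_matrix()[:2,:2]
print('origin from corners',B[0,:2]+l@[65,85],B[1,:2]+l@[65,-85])
st=manip.state();print(rot(st).as_matrix(),st['tool_pos'],st['joint_positions'])
E
```

```text
top [ 0.5971 -0.2867  0.094 ] edges [(0.045, -99.2), (0.027, 173.8), (0.046, 81.8), (0.0277, -8.2)]
side [ 0.5989 -0.2874  0.094 ] edges [(0.0257, -7.2), (0.0462, -99.7), (0.026, 172.2), (0.0459, 80.0)]
disc [0.5532 0.2301 0.012 ] side disc [0.5538 0.2292 0.012 ] base [[0.5264 0.1284 0.01  ]
 [0.4629 0.283  0.01  ]
 [0.8554 0.2616 0.01  ]]
0.38994669153456263 0.3848005415916105 0.167172426807145 0.3549991374104535
origin from corners [ 28.8664 103.3119] [ 92.6164 -54.1019]
[[ 0.3398 -0.0004  0.9405]
 [-0.9405  0.0009  0.3398]
 [-0.0009 -1.     -0.0001]] [ 0.2124 -0.5877  0.4042] [ 1.1214  0.435   0.025   1.5738 -0.0116  1.134  -0.0751]
```

>>> play_rows:
  hand: [-1,-1,-1,-1,-1,-1,-1,-1,-1,-1]
  offset:
    - [-0.02,0,0.06]
    - [-0.05,0,0.16]
    - [-0.1,0,0.3]
    - [-0.15,0,0.45]
    - [-0.2,0,0.6]
    - [-0.25,0,0.75]
    - [-0.29,0,0.88]
    - [-0.31,0,0.96]
    - [-0.32,0,1]
    - [-0.32,0,1]
  angular:
    - [0,0.01,0]
    - [0,0.04,0]
    - [0,0.07,0]
    - [0,0.11,0]
    - [0,0.15,0]
    - [0,0.19,0]
    - [0,0.22,0]
    - [0,0.24,0]
    - [0,0.25,0]
    - [0,0.25,0]

```text
clock: 1.45
tool_pos: [0.4205, -0.4275, 0.4046]
eef_rot: [0.46, -0.461, 0.537, -0.536]
wrist_force: [-0.4, -0.4, 0.3]
gripper_width: 0.0923
```

```bash
cat >go.py <<'E'
from h import *
import sys
np.set_printoptions(precision=4,suppress=True)
def report(pos,M,s=None):
    s=s or manip.state();r=rot(s)
    print('clock',s['clock'],'tcp',s['tool_pos'],'F',s['wrist_force'],'w',s['gripper_width'],'q',s['joint_positions'])
    print('offset units',r.inv().apply(np.array(pos)-s['tool_pos'])/.25,'turn units',(r.inv()*R.from_matrix(M)).as_rotvec()/2)
def down(yaw): # tool x at yaw, tool y down
    x=np.array([np.cos(yaw),np.sin(yaw),0]);y=np.array([0,0,-1.]);return np.c_[x,y,np.cross(x,y)]
E
python3 -c "
from go import *
report([.598,-.287,.30],down(np.radians(-98.5)))"
```

```text
clock 1.45 tcp [ 0.4205 -0.4275  0.4046] F [-0.4143 -0.4034  0.2977] w 0.09225071426500468 q [ 0.6629  0.3928  0.0583  1.6406 -0.0248  1.1091 -0.9953]
offset units [-0.6631  0.4182  0.6167] turn units [ 0.0001 -0.0019 -0.    ]
```

>>> play_rows:
  hand: [-1,-1,-1,-1,-1,-1,-1,-1,-1,-1]
  offset:
    - [-0.04,0.0,0.04]
    - [-0.12,0.05,0.12]
    - [-0.23,0.1,0.22]
    - [-0.35,0.18,0.33]
    - [-0.46,0.25,0.43]
    - [-0.55,0.32,0.52]
    - [-0.62,0.38,0.58]
    - [-0.65,0.41,0.605]
    - [-0.663,0.42,0.617]
    - [-0.663,0.42,0.617]
  angular:
    - [0,0,0]
    - [0,0,0]
    - [0,0,0]
    - [0,0,0]
    - [0,0,0]
    - [0,0,0]
    - [0,0,0]
    - [0,0,0]
    - [0,0,0]
    - [0,0,0]

```text
clock: 2.7
tool_pos: [0.5977, -0.2882, 0.3001]
eef_rot: [-0.46, 0.46, -0.537, 0.537]
wrist_force: [0.4, -0.1, 0.8]
gripper_width: 0.0914
```

```bash
python3 - <<'E'
from go import *
import cv2
s=manip.state();c=manip.camera('wrist');cv2.imwrite('pics/w1.png',cv2.convertScaleAbs(c['img'],alpha=1.5))
report([.598,-.287,.223],down(np.radians(-98.5)),s)
T=c['T_tool_cam'];K=c['K'];r=rot(s)
print(T,K)
P=[]
a=np.radians(-8.5);sx=np.array([np.cos(a),np.sin(a)]);sy=np.array([-sx[1],sx[0]])
for i,j in((13,23),(13,-23),(-13,-23),(-13,23)):
    w=np.r_[np.array([.598,-.287])+sx*i/1e3+sy*j/1e3,.094]
    p=r.inv().apply(w-s['tool_pos']);q=T[:3,:3].T@(p-T[:3,3]);rho=np.hypot(q[0],q[1]);th=np.arctan2(rho,q[2])
    P.append(K[:2,2]+K[0,0]*th*q[:2]/rho)
print(np.array(P))
E
```

```text
clock 2.7 tcp [ 0.5977 -0.2882  0.3001] F [ 0.3898 -0.1129  0.7951] w 0.09140138770296637 q [ 0.3576  0.5884  0.017   1.5884 -0.0107  0.9645 -1.3473]
offset units [-0.0051  0.3083  0.0004] turn units [-0.0001 -0.003   0.0003]
[[ 1.     -0.0002  0.0009  0.0006]
 [-0.0009 -0.28    0.96    0.0198]
 [ 0.0001 -0.96   -0.28    0.0754]
 [ 0.      0.      0.      1.    ]] [[371.6483   0.     319.1908]
 [  0.     371.6483 236.1027]
 [  0.       0.       1.    ]]
[[271.6824 250.9038]
 [358.3371 250.3999]
 [356.9275 294.8247]
 [273.9993 295.2342]]
```

View pics/w1.png

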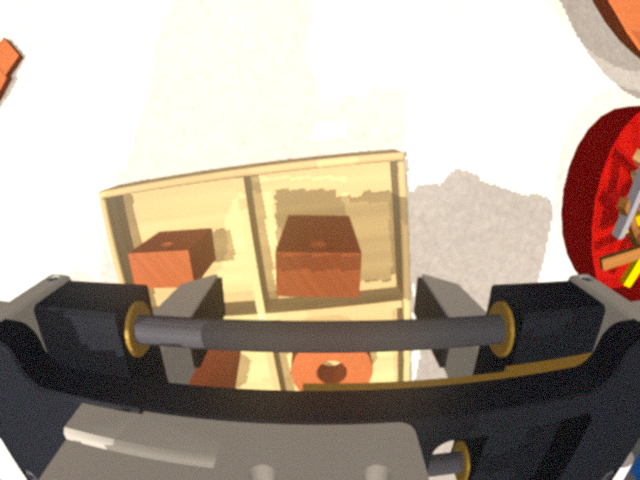

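w1: the slab's top face has corners at about (279,254), (360,252), (359,296), (277,296). It sits centred between the fingers and square to them, within about 2 mm of the prediction. Next I descend and grip.

>>> play_rows:
  hand: [-1,-1,-1,-1,-1,-1,-1,-1,-1,-1]
  offset:
    - [0,0.02,0]
    - [0,0.06,0]
    - [0,0.11,0]
    - [0,0.16,0]
    - [0,0.21,0]
    - [0,0.25,0]
    - [0,0.28,0]
    - [0,0.3,0]
    - [0,0.308,0]
    - [0,0.308,0]
  angular:
    - [0,0,0]
    - [0,0,0]
    - [0,0,0]
    - [0,0,0]
    - [0,0,0]
    - [0,0,0]
    - [0,0,0]
    - [0,0,0]
    - [0,0,0]
    - [0,0,0]

```text
clock: 4.0
tool_pos: [0.5982, -0.2874, 0.2229]
eef_rot: [-0.46, 0.46, -0.537, 0.537]
wrist_force: [-0.2, 1.0, 0.0]
gripper_width: 0.0917
```

>>> play_rows:
  hand: [-0.6,-0.3,0,0.2,0.4,0.6,0.8,1,1,1]
  offset:
    - [0,0,0]
    - [0,0,0]
    - [0,0,0]
    - [0,0,0]
    - [0,0,0]
    - [0,0,0]
    - [0,0,0]
    - [0,0,0]
    - [0,0,0]
    - [0,0,0]
  angular:
    - [0,0,0]
    - [0,0,0]
    - [0,0,0]
    - [0,0,0]
    - [0,0,0]
    - [0,0,0]
    - [0,0,0]
    - [0,0,0]
    - [0,0,0]
    - [0,0,0]
  grip_force: 35

```text
clock: 5.25
tool_pos: [0.5981, -0.2874, 0.2227]
eef_rot: [-0.46, 0.46, -0.537, 0.537]
wrist_force: [0.3, -0.8, -0.1]
gripper_width: 0.0458
```

Gripped at 46 mm. Lifting.

>>> play_rows:
  hand: [1,1,1,1,1,1,1,1,1,1]
  offset:
    - [0,-0.02,0]
    - [0,-0.06,0]
    - [0,-0.12,0]
    - [0,-0.19,0]
    - [0,-0.27,0]
    - [0,-0.35,0]
    - [0,-0.42,0]
    - [0,-0.46,0]
    - [0,-0.48,0]
    - [0,-0.48,0]
  angular:
    - [0,0,0]
    - [0,0,0]
    - [0,0,0]
    - [0,0,0]
    - [0,0,0]
    - [0,0,0]
    - [0,0,0]
    - [0,0,0]
    - [0,0,0]
    - [0,0,0]

```text
clock: 6.5
tool_pos: [0.5981, -0.2873, 0.3427]
eef_rot: [0.46, -0.46, 0.537, -0.537]
wrist_force: [0.0, 0.0, -2.3]
gripper_width: 0.0457
```

```bash
cat >>go.py <<'E'
a=.387;u=np.array([np.cos(a),np.sin(a),0]);ez=np.array([0,0,1.]);b=.42
O=np.array([.554,.230,0])
fx=np.cos(b)*u+np.sin(b)*ez;fz=-np.sin(b)*u+np.cos(b)*ez;fy=np.cross(fz,fx)
foc=O+.190*ez
def goal(g=.014): x=-fy;y=-fz;return foc+(.159+g)*fz,np.c_[x,y,np.cross(x,y)]
E
python3 - <<'E'
from go import *
p,M=goal();print(p)
report([.48,-.03,.36],M);print('yaw only');report([.48,-.03,.36],down(np.radians(-67.8)));report(p,M)
E
```

```text
[0.4887 0.2034 0.348 ]
clock 6.5 tcp [ 0.5981 -0.2873  0.3427] F [ 0.0292  0.0126 -2.2724] w 0.0457310085964799 q [ 0.3548  0.5476  0.0195  1.5453 -0.0116  1.0489 -1.3469]
offset units [-0.9452 -0.0693 -0.6239] turn units [ 0.2049 -0.2661  0.0567]
yaw only
clock 6.5 tcp [ 0.5981 -0.2873  0.3427] F [ 0.0292  0.0126 -2.2724] w 0.0457310085964799 q [ 0.3548  0.5476  0.0195  1.5453 -0.0116  1.0489 -1.3469]
offset units [-0.9452 -0.0693 -0.6239] turn units [ 0.0001 -0.2704 -0.    ]
clock 6.5 tcp [ 0.5981 -0.2873  0.3427] F [ 0.0292  0.0126 -2.2724] w 0.0457310085964799 q [ 0.3548  0.5476  0.0195  1.5453 -0.0116  1.0489 -1.3469]
offset units [-1.873  -0.0211 -0.7321] turn units [ 0.2049 -0.2661  0.0567]
```

>>> play_rows:
  hand: [1,1,1,1,1,1,1,1,1,1]
  offset:
    - [-0.04,0,-0.03]
    - [-0.13,-0.01,-0.09]
    - [-0.27,-0.02,-0.18]
    - [-0.42,-0.03,-0.28]
    - [-0.57,-0.04,-0.37]
    - [-0.72,-0.05,-0.47]
    - [-0.84,-0.06,-0.55]
    - [-0.91,-0.07,-0.6]
    - [-0.945,-0.07,-0.62]
    - [-0.945,-0.07,-0.62]
  angular:
    - [0,-0.01,0]
    - [0,-0.04,0]
    - [0,-0.07,0]
    - [0,-0.12,0]
    - [0,-0.16,0]
    - [0,-0.2,0]
    - [0,-0.24,0]
    - [0,-0.26,0]
    - [0,-0.27,0]
    - [0,-0.27,0]

```text
clock: 7.75
tool_pos: [0.4811, -0.0304, 0.3602]
eef_rot: [-0.587, 0.587, -0.395, 0.395]
wrist_force: [-0.4, -0.5, -2.5]
gripper_width: 0.0465
```

```bash
python3 - <<'E'
from go import *
p,M=goal();report(p,M);print('back off');report(p-.03*u,M)
E
```

```text
clock 7.75 tcp [ 0.4811 -0.0304  0.3602] F [-0.4318 -0.5252 -2.4626] w 0.04646750563919576 q [ 0.1095  0.2632 -0.1918  1.9581  0.0624  0.9257 -1.2978]
offset units [-0.8546  0.0486  0.3804] turn units [ 0.21   -0.0002  0.0002]
back off
clock 7.75 tcp [ 0.4811 -0.0304  0.3602] F [-0.4318 -0.5252 -2.4626] w 0.04646750563919576 q [ 0.1095  0.2632 -0.1918  1.9581  0.0624  0.9257 -1.2978]
offset units [-0.8545  0.0486  0.2604] turn units [ 0.21   -0.0002  0.0002]
```

>>> play_rows:
  hand: [1,1,1,1,1,1,1,1,1,1]
  offset:
    - [-0.04,0,0.02]
    - [-0.12,0.01,0.05]
    - [-0.24,0.01,0.1]
    - [-0.38,0.02,0.17]
    - [-0.52,0.03,0.23]
    - [-0.65,0.04,0.29]
    - [-0.76,0.04,0.34]
    - [-0.82,0.05,0.37]
    - [-0.855,0.05,0.38]
    - [-0.855,0.05,0.38]
  angular:
    - [0.01,0,0]
    - [0.03,0,0]
    - [0.06,0,0]
    - [0.09,0,0]
    - [0.13,0,0]
    - [0.16,0,0]
    - [0.18,0,0]
    - [0.2,0,0]
    - [0.21,0,0]
    - [0.21,0,0]

```text
clock: 9.0
tool_pos: [0.4883, 0.2042, 0.3474]
eef_rot: [0.696, -0.452, 0.304, -0.468]
wrist_force: [0.5, -0.3, -2.4]
gripper_width: 0.0459
```

```bash
python3 - <<'E'
from go import *
import cv2
p,M=goal();report(p,M)
f=lambda im,x,y,w,h,k:cv2.convertScaleAbs(cv2.resize(im[y:y+h,x:x+w],None,fx=k,fy=k,interpolation=cv2.INTER_CUBIC),alpha=2)
def pr(c,w):
    q=c['K']@(c['R']@w+c['t']);return q[:2]/q[2]
s=manip.camera('side');t=manip.camera('top')
a=f(s['img'],230,70,200,190,4);cv2.imwrite('pics/s2.png',cv2.resize(a,(630,598)))
cv2.imwrite('pics/t2raw.png',t['img']);cv2.imwrite('pics/s2raw.png',s['img'])
for n,z in(('top',.044),('bot',-.044)):
    for i,j in((13,23),(13,-23),(-13,-23),(-13,23)):
        w=foc+fz*z+fx*i/1e3+fy*j/1e3;print(n,i,j,(pr(s,w)-[230,70])*3.15)
E
```

```text
clock 9.0 tcp [0.4883 0.2042 0.3474] F [ 0.5408 -0.3223 -2.3967] w 0.045884820652417675 q [-0.3426  0.2541 -0.2074  2.0614  0.2686  0.4278 -1.9383]
offset units [ 0.0037 -0.0019  0.0009] turn units [ 0.0001  0.     -0.0003]
top 13 23 [195.4771 235.1587]
top 13 -23 [227.701  266.2431]
top -13 -23 [196.0196 289.7332]
top -13 23 [164.5649 257.9867]
bot 13 23 [244.3234 321.6524]
bot 13 -23 [276.0912 353.2903]
bot -13 -23 [246.151  375.6888]
bot -13 23 [215.0709 343.4488]
```

View pics/s2.png

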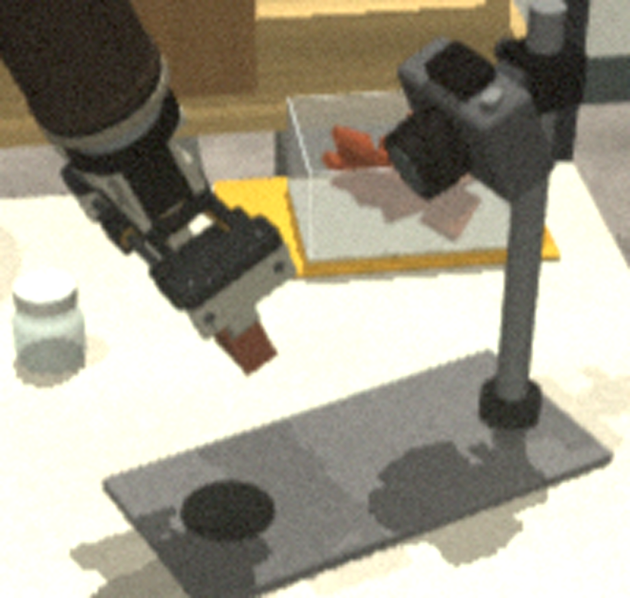

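s2: the slab hangs tilted in the gripper. Its lower corners are at about (277,353) and (247,373), against predictions of (276,353) and (246,376). Next I check the stand yaw and lens model against the picture, and look at the tray and the top view.

```bash
python3 - <<'E'
from go import *
import cv2
def pr(c,w):
    q=c['K']@(c['R']@w+c['t']);return q[:2]/q[2]
s=manip.camera('side');t=manip.camera('top')
v=np.array([-u[1],u[0],0]);lens=O+.146*u+.255*ez
def draw(c,x,y,w,h,k):
    im=cv2.convertScaleAbs(cv2.resize(c['img'][y:y+h,x:x+w],None,fx=k,fy=k,interpolation=cv2.INTER_CUBIC),alpha=1.8)
    P=lambda L:((np.array([pr(c,q) for q in L])-[x,y]+.5)*k).astype(np.int32)
    th=np.linspace(0,6.283,40)
    L=[[lens+.027*(np.cos(i)*fy+np.sin(i)*fz) for i in th],[O+.012*ez+.035*(np.cos(i)*u+np.sin(i)*v) for i in th],
     [O+.01*ez+i*u+j*v for i,j in((-.065,.085),(-.065,-.085),(.295,-.085),(.295,.085))]]
    r=foc; L+=[[foc+fz*zz+fx*i+fy*j for i,j in((.013,.023),(.013,-.023),(-.013,-.023),(-.013,.023))] for zz in(-.044,.044)]
    L+=[[O+.255*u+.35*ez+.013*(np.cos(i)*u+np.sin(i)*v) for i in th]]
    cv2.polylines(im,[P(l) for l in L],True,(0,255,0),1)
    return im
A=draw(s,245,75,185,190,2.1);B=draw(t,120,95,160,205,2.1)
C=cv2.convertScaleAbs(s['img'][335:470,250:410],alpha=1.8);C=cv2.resize(C,None,fx=2,fy=2)
h=430;o=np.zeros((560,790,3),np.uint8);o[:A.shape[0],:A.shape[1]]=A;o[:B.shape[0],400:400+B.shape[1]]=B
z=C[:, :];D=cv2.resize(C,(190,160));o[400:560,:190]=D;cv2.imwrite('pics/v3.png',o)
E
```

```text
(no output)
```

View pics/v3.png

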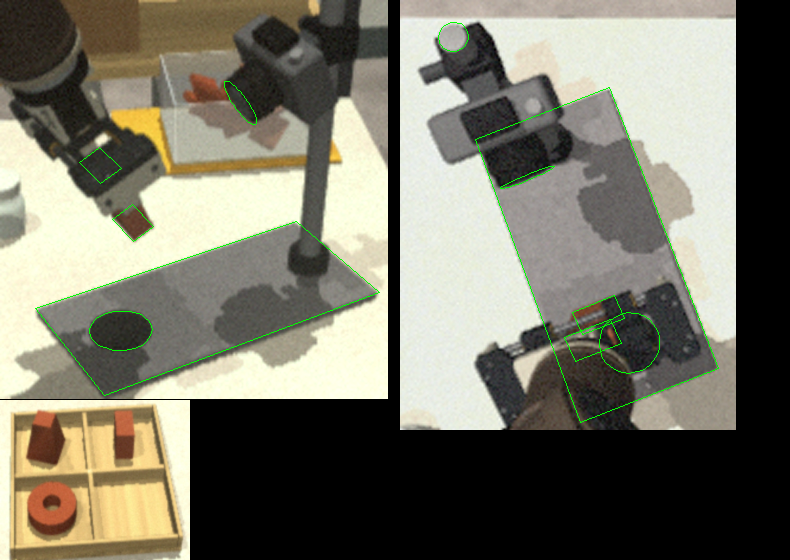

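v3: the modelled stand, disc, lens and slab outlines lie on the picture in both views. The other three finds are in their compartments. Handing in.

```bash
python3 - <<'E'
from go import *
p,M=goal();report(p,M);print(np.abs(manip.state()['joint_velocities']).max());print(manip.finish_job())
E
```

```text
clock 9.2 tcp [0.4886 0.2028 0.3476] F [ 0.0994  0.575  -2.7917] w 0.046294838969342327 q [-0.3404  0.2535 -0.207   2.0616  0.2684  0.4285 -1.9375]
offset units [-0.002  -0.0009  0.0014] turn units [ 0.0003 -0.0008  0.0004]
0.004226570200807317
the job is handed in; nothing more can be done
None
```

The tall slab is held at the focus point in front of the lens, hole end up and a broad face towards the lens, and I handed the job in at 9.2 s. I gripped it across its 46 mm width with 35 N, about 30 mm below its top, lifted it clear of the tray and tilted it 0.42 rad at the stand.

- **Arm pose:** the last reading put the gripper within about 1 mm and 0.2° of the computed pose. The arm was practically still, and the force reading was only about the slab's own weight (2.3–2.8 N).
- **Position in the pictures:** the modelled outlines of the slab, lens, disc, baseboard and column matched both camera views to about a pixel, roughly 2 mm. Only the slab's lower end was visible, since the gripper hides its upper end.
- **Stand and camera:** the arm and gripper stayed clear of both throughout.
- **Other finds:** the short slab, pyramid and ring were still in their compartments.

No check failed. The two slab measurements before the grasp differed by about 2 mm, which is within the camera calibration.

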